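# Bring the sample to the marked stop of the slide rail

## Task

Bring the sample to its reading position: put a closed fingertip on the pad in the middle of the rail's carriage, press it down to free the carriage's friction hold, and keep it pressed while you push the carriage along the rail until it rests against the marked stop, the one that carries the upright round disc. Then let the pad come fully up so that the carriage is held there, and move clear. Never drag the carriage with the pad up, do not pick anything up, and leave the loose vials and the cap where they stand.

Things in the scene. Friction and masses are not known exactly. Their poses are not given: they have to be found in the camera images.
- slide_rail: Fixed aluminium slide rail: base plate 84 x 400 x 10 mm, two steel tracks, black scale ticks. Origin on the worktop under its centre; y axis along the rail (the way the carriage slides), x across it (toward the side where the sample sits), z up. It lies roughly crosswise to the robot, turned by up to 0.2 rad.
- marked_stop: Goal stop: dark steel block fixed on the rail, 24 mm along it, 52 mm across, top 41 mm above the worktop, carrying an upright white disc, 36 mm wide, 12 mm thick (top at 86 mm). Near either end of the rail. Origin at worktop height under the block's centre, on the rail's centre line; axes parallel to the rail's. The carriage touches it when their centres are 48 mm apart along the rail.
- plain_stop: The other stop, near the other end of the rail: the same block without a disc (top at 41 mm), fixed. Origin as for the marked stop. Not the goal.
- carriage (a joint): Position of the carriage along the rail's y axis in m, 0 = middle of the rail. A grey block, 72 mm along the rail, 62 mm across, 62 mm high at its end walls. With the pad up, a sprung friction shoe holds it against about 6 N; with the pad pressed it slides with under 1 N and does not coast. Starts between the two stops.
- pad (a joint): How far the black pad is pressed down, in m: 0 = up (friction hold on), 0.006 = fully down at its end stop. The hold lets go within the first 1 mm; press 3 mm or more to be sure. It takes about 10 N to start and 13 N to press fully, and springs up by itself when let go.
- pad_top (a point): Centre of the black pad's upper face = centre of the carriage seen from above; 58 mm above the worktop when up. The pad is 50 mm across the rail and 54 mm along it, between two end walls of the carriage (7 mm thick, toward the stops, inner faces 29 mm from the centre, tops 62 mm above the worktop) that a fingertip can push against; it is open across the rail.
- spare_vial: Bystander: loose capped sample vial, 46 mm diameter, 90 mm high, upright on the worktop beside the rail. Origin at the centre of its underside.
- empty_vial: Bystander: loose empty clear glass vial without a cap, 46 mm diameter, 82 mm high, upright on the worktop beside the rail. Origin at the centre of its underside.
- loose_cap: Bystander: loose white ribbed screw cap, 44 mm diameter, 23 mm high, on the worktop beside the rail. Origin at the centre of its underside.
- sample_top (a point): Centre of the cap's top of the capped sample vial (46 mm diameter) that is fixed in a cup on the carriage and rides along; 110 mm above the worktop, 75 mm from the carriage's centre on the rail's +x side.

How it is judged:
By the outcome, as a careful person would: the job done as asked, in the order asked, and still so for the second after the job is handed in, with the robot touching nothing.
It also fails if it takes over 35 s, if anything falls off the work surface, if the arm or the gripper's body presses on something with over 40 N, if the wrist force passes 120 N, or if a joint passes its speed limit or range.

## Robot

A 6-joint arm with a two-finger parallel gripper is mounted at the origin on a cart in front of the work surface, level with it; the furniture and walls round the work are solid. World frame = base frame: x ahead of the robot, y to its left, z up, the work surface at z = 0. Lengths are in m, angles in rad, forces in N, time in s.
With the tool pointing down it reaches from about 0.35 to 0.85 m from the base axis. Payload 8.1 kg.
Tool frame: the origin (TCP) lies midway between the tips of the shut fingers; the grasp point (between the pads) lies 19 mm behind it; z points along the fingers, y is the line along which they close (so a half turn about z gives the same grasp; the last joint's range is limited). The gripper opens to 85 mm and grips with 20 to 120 N. Pads are 22 mm wide; open, the fingers measure 114 mm over their backs; the gripper's body (76 mm by 85 mm) begins 54 mm behind the grasp point. The pads swing forward as they close: fully open they stand 13 mm farther back than shut.
Start: joints at [-1.323, 0.13, 1.488, -0, 1.523, -0.085], TCP at [0.196, -0.567, 0.231] pointing down, gripper open.
Joint ranges: [-2.96, 2.96], [-0.89, 2.26], [0.02, 2.5], [-1.34, 4.48], [0, 2.73], [-2.66, 2.66]. Speed limits (rad/s): [2.39, 2.39, 2.79, 3.14, 3.14, 3.14].

## Interface

Orientations are given as a rotation vector (axis times angle).
In Python, from plant import env, readout, eyes gives the robot as it stands. The module is installed in compiled form; this text tells all that it offers. Calls block until the motion is done:
- env.move_pose(position, orientation): joint-space move of the TCP to a pose.
- env.move_linear(position, vel=0.15, orientation=None, f_stop=None): straight line of the TCP; orientation=None keeps the orientation; vel is the mean speed in m/s. With f_stop (N) it stops when the force on the tool has changed by that much, and returns True; else False.
- env.goto_joints(angles): joint-space move.
- env.set_gripper(opening): finger opening in m; the grip force is fixed at half the most; returns when the fingers have stopped.
- env.dwell(seconds).
- env.solve_ik(position, orientation): joint angles nearest the present ones, or None.
- readout.get_obs(): the state.
- eyes.read_camera(name): name is "side" or "top" or "wrist"; returns the picture (480x640x3 uint8, red, green, blue); there is no depth.
- eyes.camera_info(name): a dict with "intrinsics" (3x3 intrinsics, pixels), "distortion" ([k1, k2, p1, p2, k3] as OpenCV has them; the pictures are not rectified), "rvec" (rotation vector, rad) and "tvec" (3), from world to camera coordinates, as OpenCV has them; the wrist camera has in their place "tool_from_camera" (4x4, takes a point from camera to tool coordinates, whose origin is the TCP and whose axes are the flange's). Camera axes: x right, y down, z forward; pixel columns grow to the right and rows downward; lengths in m; the calibration is good to about 2 mm. A picture is of the moment at which its call begins: read the wrist's pose just before it. camera_info takes no time and is no camera call.
A pose or a line that the arm cannot do raises env.IKError and nothing moves.
- env.sign_off(): hands the job in; it is judged then, once.
The state is a dict: "time": time; "q": joint angles; "joint_velocities": joint speeds; "effort": joint torques, N m; "tool_pos": TCP position; "ee_rot": TCP orientation; "ft_force": force on the tool from outside, world axes, zero at the start; "wrist_torque": the same for the moment, N m; "width": finger opening in m; "gripper_force": force on a finger pad.
Only numpy, scipy, OpenCV 4.12 (cv2) and the standard library are available. Lean on these libraries where they do the work, as an engineer would, in place of code of your own. Each camera call takes 0.05 s, during which the arm holds its last target. There are 200 camera calls.

## Working session

There is one attempt and no reset: what is moved stays moved. The work goes in short steps, each a Python script; the robot and the scene stay as the last script left them, time stands still between calls to the robot, and variables do not carry over. Pictures are saved under pics/ and viewed, at most 10 in all, crops included, and the job is handed in when it is done.

```bash
mkdir -p pics
python3 - <<'E'
from plant import env, readout, eyes
import cv2, numpy as np
o=readout.get_obs(); print(o['time'],o['tool_pos'],o['ee_rot'],o['width'])
for n in ('top','side'):
    cv2.imwrite(f'pics/{n}0.png',eyes.read_camera(n)[...,::-1])
    i=eyes.camera_info(n); R=cv2.Rodrigues(np.array(i['rvec'],float))[0]; print(n,-R.T@np.array(i['tvec']).ravel(),i['intrinsics'],i['distortion'])
E
```

```text
0.0 [ 0.19589679 -0.56653179  0.23024878] [-3.09638010e+00 -5.20049420e-01  2.50976852e-04] 0.08534519967162435
top [0.43941623 0.19903178 1.04511761] [[524.06757713   0.         320.23426006]
 [  0.         524.06757713 235.11718206]
 [  0.           0.           1.        ]] [-0.00841808  0.          0.          0.          0.        ]
side [0.03673741 0.98319953 0.62970626] [[611.09583696   0.         312.65356244]
 [  0.         611.09583696 245.30280032]
 [  0.           0.           1.        ]] [-0.05904782  0.          0.          0.          0.        ]
```

View pics/top0.png

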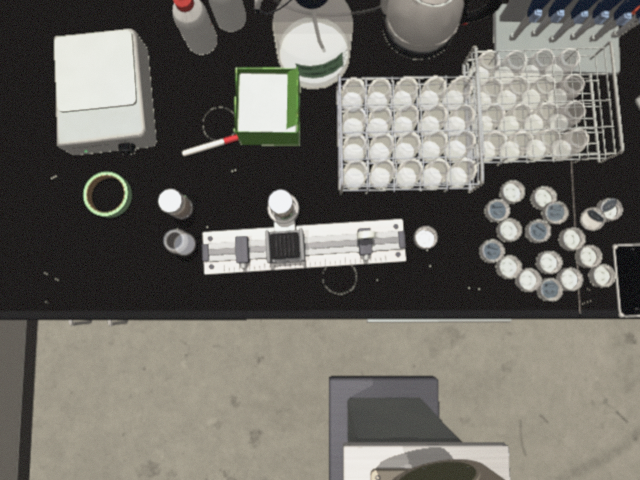

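View pics/side0.png

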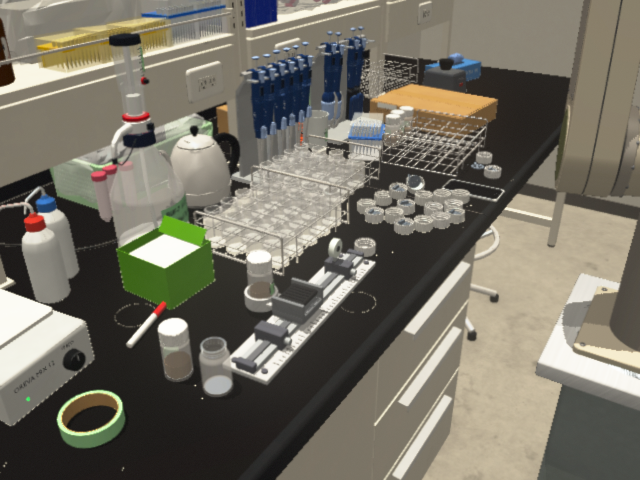

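The top view shows the rail from (203,250) to (405,240). The plain stop is at (242,249), the carriage pad at (285,247) and the marked stop with its disc at (366,241), so the carriage has to go toward image right. The spare vial (173,203), empty vial (180,242) and cap (426,238) all stand clear of the path.

```bash
cat > h.py <<'E'
import cv2, numpy as np
from plant import env, readout, eyes
from scipy.spatial.transform import Rotation as Ro
def cast(px,z,name='top'):
    i=eyes.camera_info(name); K=np.array(i['intrinsics']);D=np.array(i['distortion'])
    n=cv2.undistortPoints(np.float64(px).reshape(-1,1,2),K,D).reshape(-1,2); n=np.c_[n,np.ones(len(n))]
    if name=='wrist':
        o=readout.get_obs(); T=np.eye(4);T[:3,:3]=Ro.from_rotvec(o['ee_rot']).as_matrix();T[:3,3]=o['tool_pos']
        T=T@np.array(i['tool_from_camera']); R=T[:3,:3].T; c=T[:3,3]
    else:
        R=cv2.Rodrigues(np.array(i['rvec'],float))[0]; c=-R.T@np.array(i['tvec'],float).ravel()
    d=n@R; return c+d*((z-c[2])/d[:,2])[:,None]
E
python3 - <<'E'
from h import *
im=cv2.imread('pics/top0.png'); g=cv2.cvtColor(im,cv2.COLOR_BGR2GRAY)
m=np.zeros_like(g); m[215:280,195:412]=(g[215:280,195:412]>120)*255; m[:,264:306]=0
n,l,s,c=cv2.connectedComponentsWithStats(m); m=np.isin(l,[k for k in range(1,n) if s[k,4]>150]).astype(np.uint8)
ys,xs=np.nonzero(m); P=cast(np.c_[xs,ys],0.010)
r=cv2.minAreaRect(np.float32(P[:,:2]*1000)); print('rail',r); 
b=cv2.boxPoints(r); print(b)
p=np.zeros_like(g); p[225:270,268:304]=(g[225:270,268:304]<60)*255
n,l,s,c=cv2.connectedComponentsWithStats(p); 
for k in range(1,n):
    if s[k,4]>100: print('pad',s[k],c[k],cast([c[k]],.058))
i=eyes.camera_info('wrist'); print(i['tool_from_camera'],i['intrinsics'])
print(cast([[366,243],[242,249]],.041))
cv2.imwrite('pics/crop.png',cv2.resize(im[195:290,190:440],None,fx=3.2,fy=3.2,interpolation=cv2.INTER_CUBIC))
E
```

```text
rail ((536.7154541015625, 234.400146484375), (85.52801513671875, 400.6357116699219), 3.6008050441741943)
[[481.455    431.63678 ]
 [506.61673   31.791979]
 [591.97595   37.163513]
 [566.8142   437.0083  ]]
pad [270 233  29  26 614] [284.14332248 245.74592834] [[0.53296731 0.26933956 0.058     ]]
[[ 7.30008272e-04 -9.56244324e-01 -2.92568386e-01  7.33946015e-02]
 [ 9.99999345e-01  4.40295906e-04  1.05608585e-03 -5.40886455e-04]
 [-8.81059437e-04 -2.92568966e-01  9.56244019e-01 -1.43020703e-01]
 [ 0.00000000e+00  0.00000000e+00  0.00000000e+00  1.00000000e+00]] [[382.78948234   0.         314.2730067 ]
 [  0.         382.78948234 238.9282885 ]
 [  0.           0.           1.        ]]
[[0.53933832 0.11297353 0.041     ]
 [0.52857042 0.35162174 0.041     ]]
```

View pics/crop.png

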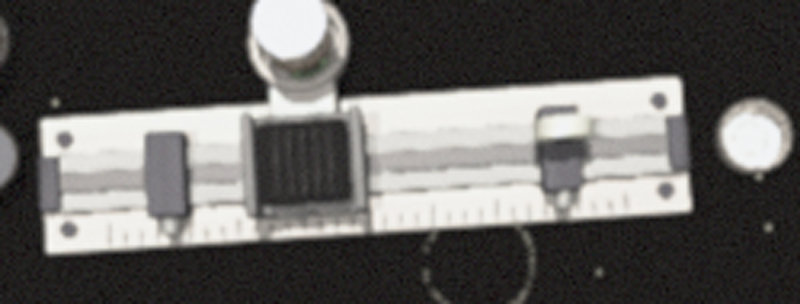

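```bash
cat >> h.py <<'E'
th=0.0629; C=np.array([.5367,.2344]); ux=np.array([np.cos(th),np.sin(th)]); uy=np.array([-np.sin(th),np.cos(th)])
def W(x,s,z): return np.r_[C+x*ux+s*uy,z]
def S(p): d=np.array(p)[:2]-C; return d@ux,d@uy
def rot(sg): # tool y along sg*rail x
    y=sg*np.r_[ux,0]; z=np.array([0,0,-1.]); return Ro.from_matrix(np.c_[np.cross(y,z),y,z]).as_rotvec()
E
python3 - <<'E'
from h import *
for sg in (1,-1):
    for p in (W(-.005,.025,.22),W(-.005,.025,.053),W(-.005,-.1,.05)): 
        q=env.solve_ik(p,rot(sg)); print(sg,None if q is None else np.round(q,2))
env.set_gripper(0)
sg=1 if env.solve_ik(W(-.005,.025,.22),rot(1)) is not None and abs(env.solve_ik(W(-.005,.025,.22),rot(1))[5])<2.4 else -1
env.move_pose(W(-.005,.025,.22),rot(sg)); o=readout.get_obs(); print(sg,o['time'],o['tool_pos'],o['width'],o['ft_force'],S(o['tool_pos']))
cv2.imwrite('pics/w1.png',eyes.read_camera('wrist')[...,::-1])
E
```

```text
1 [ 0.37  0.11  1.53 -0.    1.5   0.3 ]
1 [ 0.37  0.26  1.68 -0.    1.2   0.3 ]
1 [ 0.15  0.17  1.79 -0.    1.18  0.09]
-1 None
-1 None
-1 None
1 3.9833 [0.53048307 0.25830446 0.21997936] -0.0002178325639141723 [-0.34736609  0.13122233  0.12987449] (np.float64(-0.004702031633775941), np.float64(0.0242479735879188))
```

View pics/w1.png

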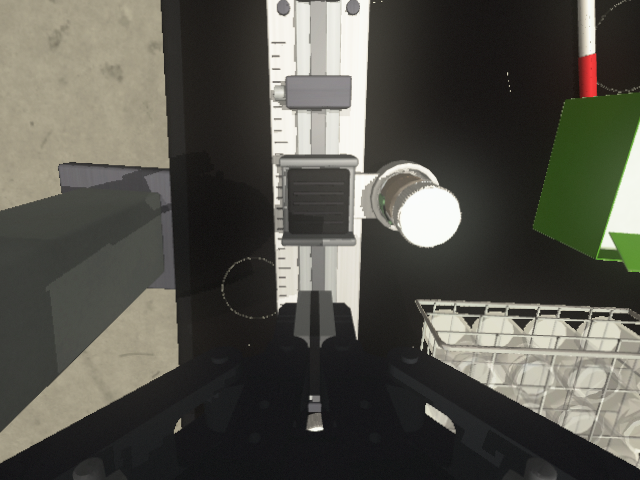

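The wrist view shows the pad centred near (320,200), with the end walls at rows ~160 and ~240. The sample is to the right at (428,215) and the shut fingers hang clear.

Run:
```python
from h import *
print([np.round(S(p),4) for p in cast([[320,200.5]],.058,'wrist')],[np.round(S(p),4) for p in cast([[319,159],[318,238],[319,78],[319,107]],[.062,.062,.041,.041],'wrist')])
g=cv2.imread('pics/w1.png',0); m=np.zeros_like(g); m[150:250,270:365]=(g[150:250,270:365]<62)*255
n,l,s,c=cv2.connectedComponentsWithStats(cv2.morphologyEx(m,cv2.MORPH_CLOSE,np.ones((3,3))));k=1+np.argmax(s[1:,4]);print(s[k],c[k],S(cast([c[k]],.058,'wrist')[0]))
```

```text
[array([-0.0013,  0.038 ])] [array([-0.0022,  0.0713]), array([-0.0028,  0.0075]), array([-0.0022,  0.1312]), array([-0.0021,  0.1099])]
[ 286  169   62   67 2981] [313.28849379 206.81046629] (np.float64(-0.006687304371778771), np.float64(0.032774219964662066))
```

Run:
```python
from h import *
def st(t): o=readout.get_obs(); print(t,round(o['time'],2),np.round(S(o['tool_pos']),4),np.round(o['tool_pos'][2],4),np.round(o['ft_force'],2)); return o
env.move_linear(W(-.005,.030,.075),vel=.12); st('hover')
print(env.move_linear(W(-.005,.030,.0535),vel=.02,f_stop=25)); o=st('pressed')
if 8<o['ft_force'][2]<25:
    print(env.move_linear(W(-.005,.010,o['tool_pos'][2]),vel=.03,f_stop=12)); st('slid')
cv2.imwrite('pics/t2.png',cv2.resize(eyes.read_camera('top')[190:290,190:440,::-1],None,fx=3.2,fy=3.2))
```

```text
hover 5.39 [-0.0042  0.0302] 0.0761 [-0.08  0.01 -0.57]
False
pressed 6.62 [-0.0049  0.0304] 0.0547 [-5.77 -0.66 11.61]
False
slid 7.43 [-0.0049  0.0103] 0.0558 [-5.13 -1.22 11.13]
```

View pics/t2.png

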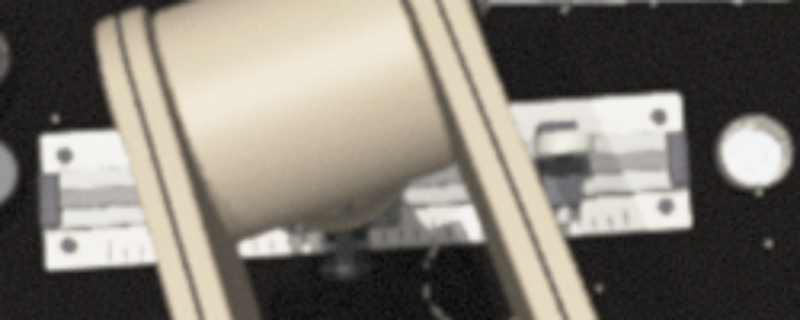

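The arm hides the carriage in this top view; only the stop at (562,165) shows. The pad is pressed only about 2–3 mm, so I'll press deeper before pushing to the stop.

Run:
```python
from h import *
def st(t): o=readout.get_obs(); print(t,round(o['time'],2),np.round(S(o['tool_pos']),4),np.round(o['tool_pos'][2],4),np.round(o['ft_force'],2)); return o
env.move_linear(W(-.005,.010,.0520),vel=.02,f_stop=20); st('deeper')
for s in (-.03,-.06):
    print(env.move_linear(W(-.005,s,.0520),vel=.04,f_stop=14)); st('slide')
print(env.move_linear(W(-.005,-.115,.0520),vel=.03,f_stop=12)); st('end')
```

```text
deeper 7.77 [-0.0049  0.0104] 0.0532 [-6.44 -0.4  11.67]
False
slide 8.92 [-0.0048 -0.0298] 0.0532 [-5.34 -0.88 12.02]
False
slide 9.82 [-0.0048 -0.0599] 0.0532 [-5.44 -0.66 11.95]
True
end 10.88 [-0.0029 -0.0879] 0.0548 [-3.46  2.61 11.1 ]
```

Run:
```python
from h import *
def st(t): o=readout.get_obs(); print(t,round(o['time'],2),np.round(S(o['tool_pos']),4),np.round(o['tool_pos'][2],4),np.round(o['ft_force'],2)); return o
s=S(readout.get_obs()['tool_pos'])[1]
env.move_linear(W(-.004,s,.0520),vel=.02,f_stop=20); st('repress')
for k in range(1,6):
    r=env.move_linear(W(-.004,s-.002*k,.0520),vel=.015,f_stop=15); o=st(r)
    if o['ft_force'][:2]@uy>12 : break
cv2.imwrite('pics/w3.png',eyes.read_camera('wrist')[...,::-1])
```

```text
repress 11.13 [-0.003  -0.0876] 0.0536 [-2.74  0.39 12.19]
False 11.42 [-0.0029 -0.088 ] 0.0537 [-3.15  7.12 11.08]
False 11.7 [-0.003  -0.0881] 0.0537 [-3.41 16.77  9.11]
```

View pics/w3.png

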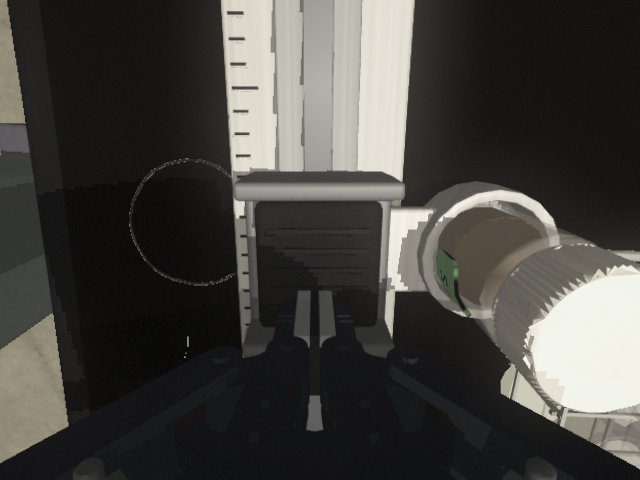

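The carriage is firmly blocked: 17 N along the rail with no movement, and the fingertip is against the stop-side wall. The view shows the far wall at (318,187) and nothing else disturbed. I'll ease the push slightly, still biased toward the stop, and lift straight up.

Run:
```python
from h import *
def st(t): o=readout.get_obs(); print(t,round(o['time'],2),np.round(S(o['tool_pos']),4),np.round(o['tool_pos'][2],4),np.round(o['ft_force'],2)); return o
env.move_linear(W(-.004,-.0900,.0520),vel=.015); st('ease')
env.move_linear(W(-.004,-.0900,.066),vel=.03); st('up')
env.move_linear(W(-.004,-.0880,.16),vel=.12); st('clear')
env.move_pose(W(-.004,.10,.23),rot(1)); st('hover')
cv2.imwrite('pics/w4.png',eyes.read_camera('wrist')[...,::-1])
env.goto_joints([-.6,.13,1.488,0,1.523,-.085]); st('away')
cv2.imwrite('pics/t4.png',cv2.resize(eyes.read_camera('top')[190:290,190:440,::-1],None,fx=3.2,fy=3.2,interpolation=cv2.INTER_CUBIC))
```

```text
ease 12.03 [-0.0029 -0.088 ] 0.0537 [-3.67  7.72 10.85]
up 12.64 [-0.0041 -0.0897] 0.0658 [-1.85  5.25  0.48]
clear 13.57 [-0.0046 -0.0882] 0.1589 [-0.6  -1.05 -0.63]
hover 14.39 [-0.0043  0.0989] 0.2286 [-0.89  0.77  0.  ]
away 16.69 [-0.047 -0.527] 0.2316 [ 0.51 -0.95 -0.13]
```

View pics/t4.png

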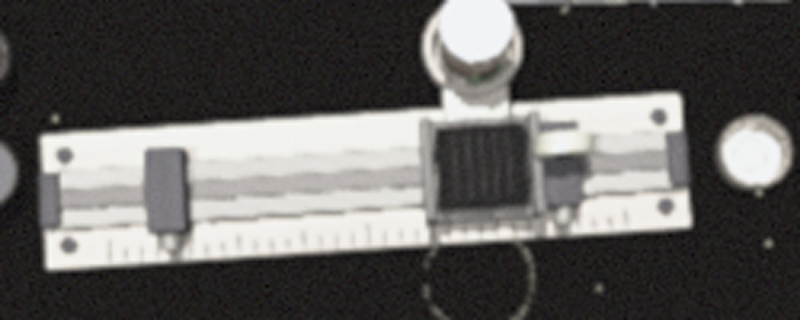

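The top view shows the carriage's wall at (540,165) flush against the marked stop, and the vials and cap where they were.

```bash
python3 -c "
from h import *
print(env.sign_off())"
```

```text
the job is handed in; nothing more can be done
None
```

The job is handed in: with the pad pressed, the carriage was pushed until it was firmly blocked by the marked stop, then released and left there, and the final top view shows it flush, the vials and cap unmoved and the arm clear (about 17 s used).

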